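Load a matching bottle on the shaker, clamp it and start

TASK

See which kind of bottle, white with blue cap or amber with yellow cap, already stands in the shaker's used bay, take the bottle of the same kind out of the tilted rack and stand it upright on the round mark of the free bay beside it, and let go. Then wind the red-handled crank clockwise until the blue clamp carriage is fully home against its stop, so that both spring pads press on their bottles, and last throw the red-tipped start lever right over to the far side. Leave the other bottles, the cup and the kit box as they are, and let no bottle fall over.

Things in the scene. Friction and masses are not known exactly. Their poses are not given: they have to be found in the camera images.
- shaker: white twin-bay bottle shaker fixed on the bench, 215 mm deep (x) by 425 mm wide (y, from -255 to +170 mm), deck 60 mm above the bench. Origin on the bench, midway between the bays; x points away from the robot, y to the left, z up. A backstop 40 mm tall stands on the deck, its face at x 63 mm
- free_bay (a point): centre of the round black mark, 60 mm across, of the left (+y) bay, on the deck: always empty at the start. Axes as the shaker's. A bottle whose axis stands here has 1 mm to the backstop behind it and 19 to 31 mm free to the spring pad before it. The used bay's axis is 120 mm to the right
- used_bay (a point): centre of the same mark of the right (-y) bay, on the deck: one bottle, white or amber, already stands here
- rack_white: capped sample bottle, 135 mm tall, body 54 mm across up to 80 mm, 32 mm neck at 92 mm, round blue cap 38 mm across from 97 to 135 mm; 0.15 to 0.25 kg; origin: centre of its underside, z: along its axis to the cap. White body, blue cap and band. Loose in one of the rack's two places (it varies), cap leaning 30 degrees towards the robot; slides out along its axis.
- rack_amber: capped sample bottle, 135 mm tall, body 54 mm across up to 80 mm, 32 mm neck at 92 mm, round yellow cap 38 mm across from 97 to 135 mm; 0.15 to 0.25 kg; origin: centre of its underside, z: along its axis to the cap. Brown (amber) body, yellow cap and band. Loose in one of the rack's two places (it varies), cap leaning 30 degrees towards the robot; slides out along its axis.
- lone_white: the same bottle as rack_white (135 mm tall, 54 mm across, white with blue cap), origin: centre of its underside. Stands upright either in the used bay of the shaker or 60 mm up on the grey riser: it varies. The other lone bottle stands in the other of these two places. Not to be handled.
- lone_amber: the same bottle as rack_amber (135 mm tall, 54 mm across, amber with yellow cap), origin: centre of its underside. Stands upright either in the used bay of the shaker or 60 mm up on the grey riser: it varies. The other lone bottle stands in the other of these two places. Not to be handled.
- rack: white tilted bottle rack fixed on the bench, 140 by 262 mm, about 90 mm tall. Origin on the bench; the undersides of the two bottles are centred at x 0, y +65 and y -65 mm, 40 mm up. Its -x side faces the robot. Its plate reaches 75 mm and its blue fences 60 mm up the bottles; bottle axes 130 mm apart
- sample_cup: loose green cup with a white lid, 67 mm tall, 66 mm across; origin: centre of its underside. Leave alone
- kit_box: loose white and blue carton, 90 by 150 by 70 mm; origin: centre of its underside. Leave alone
- carriage (a joint): blue clamp carriage, a bar 225 mm wide across the deck before the bays, its top 108 mm above the bench, driven by the crank only: 0 m wound back, 0.036 m fully home at its stop, moving 30 mm away from the robot per turn of the crank. It carries two black spring pads at 92 mm height, one for each bay, and stays where it is left
- pad_free (a joint): spring pad of the free bay: how far it is pressed in, 0 (nothing touches it) to 0.010 m; 2 N to begin with plus 0.8 N per mm. About 4 mm when the carriage is home and a bottle stands against the backstop; it pushes a bottle standing slightly forward back to the backstop
- pad_used (a joint): the same pad of the used bay
- crank (a joint): crank disc of 100 mm diameter with an upright axis, on the right (-y) end of the shaker: angle in rad, growing clockwise seen from above, 0 wound back to 7.54 (1.2 turns) at the stop, starts between 0 and 2.5. Takes about 3 N at the handle (up to 5 N while clamping) and stays where it is left
- crank_axis (a point): point on the crank's axis at the height of the handle's top (144 mm above the bench); does not move when the crank turns. Fixed axis, 135 mm to the right of and 75 mm before the used bay's axis
- crank_handle (a point): centre of the top of the crank's upright round red handle, 16 mm across, standing 48 mm above the disc, 40 mm from the crank's axis, which it circles at constant height; a revolving sleeve, so a gripper that holds it can keep its own direction all the way round
- start_lever (a joint): start lever on the left (+y) front of the shaker: 0 leaning 29 degrees to the robot's side (off), 1.0 rad leaning 29 degrees to the far side (on, at its stop); about 1 N at the tip, stays where it is left. Steel rod 10 mm thick, 80 mm long from a pivot 82 mm above the bench, 77 mm to the left of and 75 mm before the free bay's axis; swings in the shaker's x-z plane
- start_lever_tip (a point): centre of the red ball, 26 mm across, at the lever's end; 152 mm above the bench in both end positions and 162 mm midway; it goes 77 mm along the shaker's x from off to on

How it is judged:
On the way, in this order (a step that is already met when the one before it is completed fails the run):
1. the rack bottle of the same kind as the one on the shaker stands upright in the free bay, let go (((horizontal distance between lone_white and used_bay below 0.03 m and ((x of rack_white in the frame of free_bay between -0.022 and 0.008 m and y of rack_white in the frame of free_bay between -0.015 and 0.015 m and z of rack_white in the frame of free_bay between -0.004 and 0.004 m and angle between rack_white's own z axis and vertical below 0.08 rad) and contact force between rack_white and the fingers below 0.2 N and linear speed of rack_white below 0.02 m/s)) or (horizontal distance between lone_amber and used_bay below 0.03 m and ((x of rack_amber in the frame of free_bay between -0.022 and 0.008 m and y of rack_amber in the frame of free_bay between -0.015 and 0.015 m and z of rack_amber in the frame of free_bay between -0.004 and 0.004 m and angle between rack_amber's own z axis and vertical below 0.08 rad) and contact force between rack_amber and the fingers below 0.2 N and linear speed of rack_amber below 0.02 m/s)))), for 0.2 s.
2. then the carriage is wound home to within 2 mm of its stop and both pads are pressed in by more than 1.2 mm, the bottle still in the bay (((horizontal distance between lone_white and used_bay below 0.03 m and (x of rack_white in the frame of free_bay between -0.022 and 0.008 m and y of rack_white in the frame of free_bay between -0.015 and 0.015 m and z of rack_white in the frame of free_bay between -0.004 and 0.004 m and angle between rack_white's own z axis and vertical below 0.08 rad)) or (horizontal distance between lone_amber and used_bay below 0.03 m and (x of rack_amber in the frame of free_bay between -0.022 and 0.008 m and y of rack_amber in the frame of free_bay between -0.015 and 0.015 m and z of rack_amber in the frame of free_bay between -0.004 and 0.004 m and angle between rack_amber's own z axis and vertical below 0.08 rad))) and value of joint carriage above 0.034 m and value of joint each of pad_free, pad_used above 0.0012 m), for 0.2 s.
3. then the start lever is thrown to beyond 0.85 rad (value of joint start_lever above 0.85 rad), for 0.1 s.
At the end, for the whole second after the job is handed in: Matching bottle upright, at rest, released in the free bay (15 mm sideways, 22 mm before to 8 mm behind its centre); the used bay's bottle upright within 15 mm of its start; carriage within 2 mm of home, both pads pressed in over 1.2 mm; lever beyond 0.85 rad (((horizontal distance between lone_white and used_bay below 0.03 m and ((x of rack_white in the frame of free_bay between -0.022 and 0.008 m and y of rack_white in the frame of free_bay between -0.015 and 0.015 m and z of rack_white in the frame of free_bay between -0.004 and 0.004 m and angle between rack_white's own z axis and vertical below 0.08 rad) and contact force between rack_white and the fingers below 0.2 N and linear speed of rack_white below 0.02 m/s)) or (horizontal distance between lone_amber and used_bay below 0.03 m and ((x of rack_amber in the frame of free_bay between -0.022 and 0.008 m and y of rack_amber in the frame of free_bay between -0.015 and 0.015 m and z of rack_amber in the frame of free_bay between -0.004 and 0.004 m and angle between rack_amber's own z axis and vertical below 0.08 rad) and contact force between rack_amber and the fingers below 0.2 N and linear speed of rack_amber below 0.02 m/s))) and ((horizontal distance between lone_white and used_bay below 0.03 m and (angle between lone_white's own z axis and vertical below 0.08 rad and distance of lone_white from where it was at the start of the episode below 0.015 m)) or (horizontal distance between lone_amber and used_bay below 0.03 m and (angle between lone_amber's own z axis and vertical below 0.08 rad and distance of lone_amber from where it was at the start of the episode below 0.015 m))) and value of joint carriage above 0.034 m and value of joint each of pad_free, pad_used above 0.0012 m and value of joint start_lever above 0.85 rad); the robot touches nothing.
It fails at once if the rack bottle of the other kind moved more than 25 mm ((horizontal distance between lone_white and used_bay below 0.03 m and distance of rack_amber from where it was at the start of the episode above 0.025 m) or (horizontal distance between lone_amber and used_bay below 0.03 m and distance of rack_white from where it was at the start of the episode above 0.025 m)).
It fails at once if a lone bottle, the sample cup or the kit box moved more than 25 mm (distance of any of lone_white, lone_amber, sample_cup, kit_box from where it was at the start of the episode above 0.025 m).
It fails at once if a bottle fell over (more than 1.1 rad from upright) (angle between any of rack_white, rack_amber, lone_white, lone_amber's own z axis and vertical above 1.1 rad).
It also fails if it takes over 67 s, if anything falls off the work surface, if the arm or the gripper's body presses on something with over 40 N, if the wrist force passes 120 N, or if a joint passes its speed limit or range.

ROBOT

A 6-joint arm with a two-finger parallel gripper is mounted at the origin on the work surface. World frame = base frame: x ahead of the robot, y to its left, z up, the work surface at z = 0. Lengths are in m, angles in rad, forces in N, time in s.
With the tool pointing down it reaches from about 0.25 to 0.725 m from the base axis. Payload 4 kg.
Tool frame: the origin (TCP) lies at the very end of the fingers, on their centre line; the grasp point (between the pads) lies 19 mm behind it; z points along the fingers, y is the line along which they close (so a half turn about z gives the same grasp; the last joint's range is limited). The gripper opens to 85 mm and grips with 20 to 120 N. Pads are 22 mm wide; open, the fingers measure 114 mm over their backs; the gripper's body (76 mm by 85 mm) begins 54 mm behind the grasp point. The pads swing forward as they close: fully open they stand 13 mm farther back than shut.
Start: joints at [0, 0.241, 0.005, 1.335, 0, 1.571], TCP at [0.5, -0, 0.231] pointing down, gripper open.
Joint ranges: [-2.72, 2.72], [-1.05, 1.87], [-1.09, 1.28], [-1.99, 2.15], [-1.42, 1.44], [-3.14, 3.14]. Speed limits (rad/s): [2.79, 2.79, 3.14, 3.14, 3.14, 3.14].

INTERFACE

Orientations are given as a unit quaternion [x, y, z, w].
In Python, from workcell import bot, vision, workorder, boxes_of gives the robot as it stands.
- The arm moves only by the tool send_rows, never from a script. Its argument "motion" is text: rows parted by semicolons, each of 5 numbers parted by spaces: the closure, from -1 (fully open) to 1 (shut), so that 0 is half open, then the shift along the tool's x, y, z in cm, then the turn about the tool's z in rad. In form: claw x y z twist; .... A call has 1 to 5 rows; each row is the pose to reach, as a shift and turn from the pose commanded when the call began, along the tool's axes at that moment; what a row does not reach only later rows make up. A row lasts 1/10 s, in which the tool goes at most 50 mm and 8.59 degrees, less where a joint would pass 70% of its speed; a pose out of reach is approached as far as the arm can. A call with a gripper value outside its range is refused whole. The fingers move at their own pace and stop on an object; the grip force is fixed at half the most. Time passes only in rows, so rows that repeat a pose let the fingers close. It gives the time, the measured TCP pose, the force, the opening and the grip force at its end, in the units of the state.
- bot.get_obs(): the state, without advancing time (a new reading comes with each control period).
- vision.camera(name): name is "scene" or "side" or "wrist"; returns the picture (400x640x3 uint8, red, green, blue); there is no depth.
- vision.camera_model(name): a dict with "fov_y" (degrees; the focal length in pixels is half the picture's height over the tangent of half this angle, whatever the lens; pixels are square), "cx", "cy" (the principal point, pixels), "world_from_camera" (4x4, takes a point from camera to world coordinates); the wrist camera has in their place "hand_eye" (4x4, takes a point from camera to tool coordinates, whose origin is the TCP and whose axes are the flange's). Camera axes: x right, y down, z forward; pixel columns grow to the right and rows downward; lengths in m; the calibration is good to about 2 mm. The wrist camera is an equidistant fisheye: a pixel r from the principal point sees the ray r / f radians off the axis. A picture is of the moment at which its call begins: read the wrist's pose just before it. camera_model takes no time and is no camera call.
- workorder.job_done(): hands the job in; it is judged then, once.
Trained networks look in the newest picture that a camera, given by its name, has taken for a name from the list of things; names that differ only in an ending like _2 or _b are one class to them, and where a whole thing is asked for, a point or a joint stands for the part that bears it (a point fixed in the world has none). Each returns a list of dicts, best first, with "conf" (0 to 1); they miss things now and then, are a little off and sometimes report something else, mostly with a low value. They report only what shows in the picture. A call takes as long as a camera call.
- boxes_of(camera, target): "rect" ([centre column, centre row, width, height] in pixels, round what is visible of it).
The state is a dict: "clock": time; "joint_pos": joint angles; "joint_vel": joint speeds; "tau": joint torques, N m; "eef_pos": TCP position; "tool_rot": TCP orientation; "ft_force": force on the tool from outside, world axes, zero at the start; "ft_torque": the same for the moment, N m; "grip_width": finger opening in m; "grasp_force": force on a finger pad.
Only numpy, scipy, OpenCV 4.12 (cv2) and the standard library are available. Lean on these libraries where they do the work, as an engineer would, in place of code of your own. Each camera call takes 0.05 s, during which the arm holds its last target. There are 200 camera calls.

## Working session

There is one attempt and no reset: what is moved stays moved. The work goes in short steps, Python scripts to look and compute and a tool call to move; the robot and the scene stay as the last step left them, time stands still between calls to the robot, and variables do not carry over. Pictures are saved under pics/ and viewed, at most 10 in all, crops included, and the job is handed in when it is done.

Besides the shell and the picture viewer there is one more tool, called as name(argument=value, ...) on one line, values as JSON. send_rows: Moves the arm, as the interface text tells. Its arguments: {"type":"object","properties":{"motion":{"type":"string"}},"required":["motion"]}

```bash
mkdir -p pics; ls; cat > h.py <<'E'
import numpy as np, cv2
from workcell import bot, vision, workorder, boxes_of
from scipy.spatial.transform import Rotation as R
def model(n):
    m=vision.camera_model(n); f=200/np.tan(np.radians(m["fov_y"])/2); return m,f
def ray(n,u,v,obs=None):
    m,f=model(n)
    if n=="wrist":
        obs=obs or bot.get_obs(); T=np.eye(4); T[:3,:3]=R.from_quat(obs["tool_rot"]).as_matrix(); T[:3,3]=obs["eef_pos"]
        W=T@np.array(m["hand_eye"]); d=np.array([u-m["cx"],v-m["cy"]]); r=np.hypot(*d); t=r/f
        c=np.array([*(d/max(r,1e-9)*np.sin(t)),np.cos(t)])
    else:
        W=np.array(m["world_from_camera"]); c=np.array([(u-m["cx"])/f,(v-m["cy"])/f,1])
    return W[:3,3],W[:3,:3]@c
def onz(n,u,v,z,obs=None):
    o,d=ray(n,u,v,obs); return o+d*(z-o[2])/d[2]
def proj(n,p,obs=None):
    m,f=model(n)
    if n=="wrist":
        obs=obs or bot.get_obs(); T=np.eye(4); T[:3,:3]=R.from_quat(obs["tool_rot"]).as_matrix(); T[:3,3]=obs["eef_pos"]
        W=T@np.array(m["hand_eye"])
    else: W=np.array(m["world_from_camera"])
    c=np.linalg.inv(W)@np.array([*p,1])
    if n=="wrist":
        r=np.hypot(c[0],c[1]); t=np.arctan2(r,c[2]); return np.array([m["cx"],m["cy"]])+f*t*c[:2]/r
    return np.array([m["cx"]+f*c[0]/c[2],m["cy"]+f*c[1]/c[2]])
def snap(n,name):
    im=vision.camera(n); cv2.imwrite(f"pics/{name}.png",im[:,:,::-1]); return im
E
python3 - <<'E'
from h import *
for n in ["scene","side","wrist"]: 
    snap(n,n+"0"); m=vision.camera_model(n); print(n,m["fov_y"],m["cx"],m["cy"],np.round(m.get("world_from_camera",m.get("hand_eye")),3).tolist())
    for t in ["rack_white","rack_amber","lone_white","crank_handle","start_lever_tip","free_bay","rack","shaker","sample_cup","kit_box"]:
        print(t,[(np.round(b["rect"]).tolist(),round(b["conf"],2)) for b in boxes_of(n,t)[:3]])
o=bot.get_obs();print(o["clock"],o["tool_rot"],o["grip_width"])
a=cv2.imread("pics/scene0.png");b=cv2.imread("pics/side0.png");
E
```

```text
pics
scene 54.028021244030406 320.4694670996603 195.20131717943914 [[-0.322, 0.716, -0.619, 1.245], [0.946, 0.256, -0.197, 0.212], [0.017, -0.649, -0.76, 0.895], [0.0, 0.0, 0.0, 1.0]]
rack_white [([444.0, 202.0, 25.0, 51.0], 0.83)]
rack_amber [([394.0, 195.0, 25.0, 50.0], 0.63), ([443.0, 205.0, 28.0, 54.0], 0.37), ([360.0, 251.0, 29.0, 51.0], 0.37)]
lone_white [([361.0, 249.0, 26.0, 53.0], 0.89), ([288.0, 168.0, 86.0, 28.0], 0.21)]
crank_handle [([233.0, 148.0, 35.0, 37.0], 0.87)]
start_lever_tip [([313.0, 175.0, 9.0, 9.0], 0.33)]
free_bay [([273.0, 186.0, 161.0, 105.0], 0.76), ([267.0, 170.0, 23.0, 40.0], 0.66)]
rack [([419.0, 218.0, 100.0, 73.0], 0.8)]
shaker [([274.0, 184.0, 168.0, 108.0], 0.56)]
sample_cup [([300.0, 263.0, 29.0, 33.0], 0.59)]
kit_box [([225.0, 239.0, 72.0, 49.0], 0.83)]
side 52.314186081312286 328.828525959542 202.2019018229929 [[0.892, -0.314, 0.325, 0.241], [-0.451, -0.617, 0.645, -0.708], [-0.002, -0.722, -0.692, 0.903], [0.0, 0.0, 0.0, 1.0]]
rack_white [([259.0, 154.0, 26.0, 28.0], 0.76)]
rack_amber [([288.0, 184.0, 22.0, 19.0], 0.82)]
lone_white [([348.0, 16
[... 510 characters left out ...]
6.84431947834085 [[-0.0, -0.964, -0.267, 0.068], [1.0, -0.001, 0.001, 0.0], [-0.001, -0.267, 0.964, -0.141], [0.0, 0.0, 0.0, 1.0]]
rack_white []
rack_amber [([372.0, 9.0, 64.0, 16.0], 0.77)]
lone_white [([574.0, 45.0, 112.0, 66.0], 0.65), ([341.0, 251.0, 46.0, 157.0], 0.29)]
crank_handle []
start_lever_tip [([308.0, 157.0, 68.0, 37.0], 0.93)]
free_bay [([370.0, 221.0, 199.0, 224.0], 0.9)]
rack [([354.0, 34.0, 126.0, 66.0], 0.87), ([311.0, 157.0, 66.0, 37.0], 0.21)]
shaker [([369.0, 221.0, 200.0, 217.0], 0.69)]
sample_cup [([541.0, 171.0, 55.0, 55.0], 0.59)]
kit_box [([514.0, 300.0, 79.0, 108.0], 0.55)]
1.65 [ 7.07133342e-01  7.07080218e-01 -2.46101850e-05 -3.26839389e-05] 0.08558421093135249
```

```bash
python3 - <<'E'
import cv2
a=cv2.imread("pics/scene0.png");cv2.imwrite("pics/s1.png",cv2.resize(a[110:310,180:480],None,fx=2.6,fy=2.6,interpolation=2))
a=cv2.imread("pics/side0.png");cv2.imwrite("pics/d1.png",cv2.resize(a[130:370,220:460],None,fx=2.5,fy=2.5,interpolation=2))
E
```

```text
(no output)
```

View pics/s1.png

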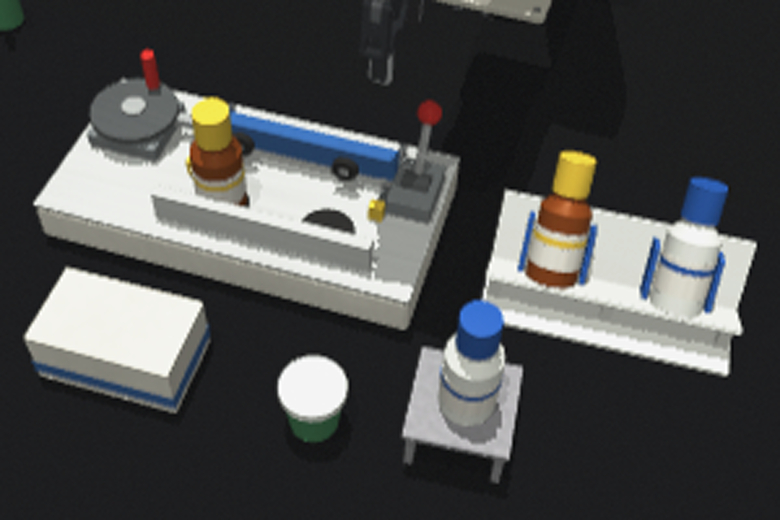

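View pics/d1.png

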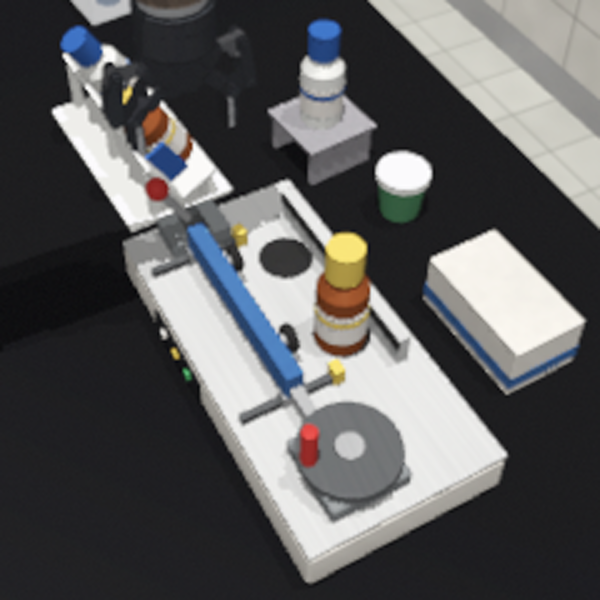

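View pics/wrist0.png

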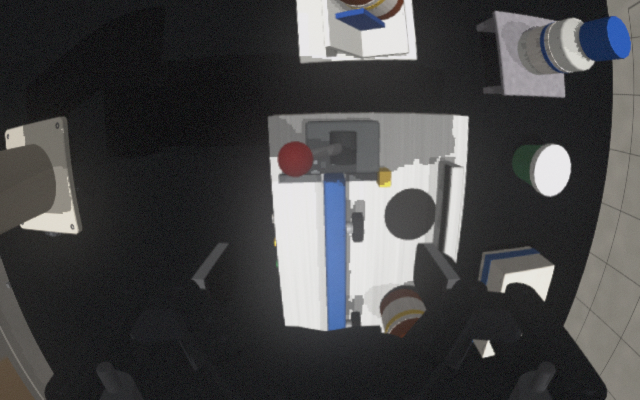

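```bash
cat >> h.py <<'E'
def fit(obs_list,x0):
    from scipy.optimize import least_squares
    def w(q,p): c,s=np.cos(q[2]),np.sin(q[2]); return [q[0]+c*p[0]-s*p[1],q[1]+s*p[0]+c*p[1],p[2]]
    ob=bot.get_obs()
    fn=lambda q: np.concatenate([proj(n,w(q,p),ob)-np.array(uv) for n,uv,p in obs_list])
    r=least_squares(fn,x0,loss="soft_l1"); return r.x,np.round(r.fun.reshape(-1,2),1),lambda p:np.array(w(r.x,p))
E
python3 - <<'E'
from h import *
L=[("scene",(345.4,153.1),(-.0785,.137,.152)),("side",(282.8,205.2),(-.0785,.137,.152)),("wrist",(296,158),(-.0785,.137,.152)),
("side",(334.4,232.8),(.035,.06,.06)),("wrist",(410,214),(.035,.06,.06)),
("scene",(231.2,150.4),(-.04,-.195,.098)),("side",(360,308),(-.04,-.195,.098)),
("scene",(261.2,150.4),(.035,-.06,.195)),("side",(358.8,226.5),(.035,-.06,.195))]
q,e,w=fit(L,[.6,0,0]);print(q,e.tolist())
for p in [(.035,.06,.06),(.035,-.06,.06),(-.04,-.195,.144),(-.0785,.137,.152)]:print(w(p).round(4))
print("handle",onz("scene",236.5,130,.144),onz("side",343.6,301.2,.144))
L=[("scene",(401.2,177.3),(-.058,-.065,.1405)),("scene",(451.5,188.1),(-.058,.065,.1405)),("side",(252.8,148.8),(-.058,.065,.1405))]
q,e,w=fit(L,[.6,.3,0]);print(q,e.tolist(),w((0,-.065,.04)),w((-.058,-.065,.1405)))
E
```

```text
[ 0.56025692 -0.09912632  0.02076549] [[-0.0, 1.3], [-0.1, 0.0], [-0.6, 0.0], [-0.3, -0.2], [0.7, 0.4], [0.4, 0.9], [-0.8, -0.3], [-0.4, 3.8], [0.0, 1.2]]
[ 0.594  -0.0384  0.06  ]
[ 0.5965 -0.1584  0.06  ]
[ 0.5243 -0.2949  0.144 ]
[0.4789 0.0362 0.152 ]
handle [ 0.47999599 -0.29404147  0.144     ] [ 0.48628392 -0.2896045   0.144     ]
[0.55585746 0.26493456 0.04411251] [[0.1, 0.0], [-0.3, 0.1], [-0.2, -0.3]] [0.55872384 0.19999779 0.04      ] [0.50078026 0.1974401  0.1405    ]
```

send_rows(motion="-1 4 0 0 -0.15; -1 8 0 -1 -0.3; -1 12 -1 -2 -0.45; -1 16 -1 -3 -0.6; -1 19.5 -1.5 -3 -0.75")

```text
clock: 2.15
eef_pos: [0.4857, 0.1972, 0.2629]
tool_rot: [0.396, 0.918, 0.001, 0.001]
ft_force: [0.3, 0.5, -0.3]
grip_width: 0.0857
grasp_force: 0.0
```

send_rows(motion="-1 0 0 0 -0.15; -1 0 0 0 -0.3; -1 0 0 0 -0.45; -1 0 0 0 -0.6; -1 0 0 0 -0.75")

```text
clock: 2.65
eef_pos: [0.485, 0.1951, 0.2613]
tool_rot: [0.032, 0.999, -0.0, -0.0]
ft_force: [0.6, 0.3, -0.4]
grip_width: 0.0854
grasp_force: 0.0
```

```bash
python3 - <<'E'
from h import *
snap("wrist","w1");snap("side","d2")
for n in ["wrist","side"]: print([(np.round(b["rect"]).tolist(),round(b["conf"],2)) for b in boxes_of(n,"rack_amber")[:2]])
m=vision.camera_model("wrist")
for p in [(.5008,.1974,.1405),(.5587,.2,.04),(.4913,.197,.157)]: print(proj("wrist",p).round(1),proj("side",p).round(1))
E
```

```text
[([330.0, 216.0, 56.0, 66.0], 0.96), ([166.0, 201.0, 50.0, 30.0], 0.69)]
[([279.0, 180.0, 36.0, 27.0], 0.83)]
[328.6 207.6] [269.1 171.5]
[333.2 227.2] [289.4 190.4]
[327.5 202.7] [265.5 168.2]
```

View pics/w1.png

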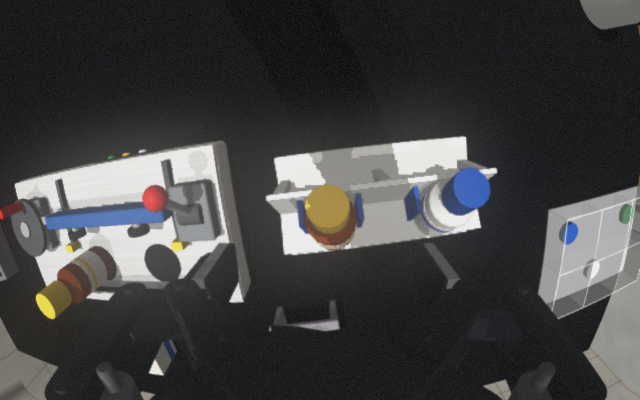

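send_rows(motion="-1 -1.6 0.3 4 -0.11; -1 -1.6 0.3 8 -0.11; -1 -1.6 0.3 12 -0.11; -1 -1.6 0.3 14.2 -0.11; -1 -1.6 0.3 14.2 -0.11")

```text
clock: 3.35
eef_pos: [0.4982, 0.1956, 0.1155]
tool_rot: [-0.018, 1.0, -0.001, -0.004]
ft_force: [-0.1, -0.0, 0.8]
grip_width: 0.0854
grasp_force: 0.0
```

send_rows(motion="0.2 0 0 0 0; 0.6 0 0 0 0; 1 0 0 0 0; 1 0 0 0 0; 1 0 0 0 0")

```text
clock: 3.85
eef_pos: [0.5023, 0.1973, 0.1214]
tool_rot: [-0.02, 1.0, 0.001, 0.002]
ft_force: [-0.2, -0.9, 6.4]
grip_width: 0.037
grasp_force: 59.5
```

send_rows(motion="1 1 0 -1.73 0; 1 2 0 -3.46 0; 1 3 0 -5.2 0; 1 4 0 -6.93 0; 1 5 0 -8.66 0")

```text
clock: 4.35
eef_pos: [0.4506, 0.1948, 0.2066]
tool_rot: [-0.019, 1.0, 0.0, -0.0]
ft_force: [0.3, 0.1, -2.6]
grip_width: 0.037
grasp_force: 60.5
```

send_rows(motion="1 0 0 -3 0; 1 0 0 -6 0; 1 0 0 -9 0; 1 0 0 -10 0; 1 0 0 -10 0")

```text
clock: 4.85
eef_pos: [0.4519, 0.1952, 0.3071]
tool_rot: [-0.02, 1.0, 0.001, 0.001]
ft_force: [0.1, -0.0, -2.0]
grip_width: 0.0366
grasp_force: 60.6
```

```bash
python3 - <<'E'
from h import *
a=snap("scene","sc2");b=snap("side","sd2")
cv2.imwrite("pics/c2.png",np.hstack([cv2.resize(a[60:300,200:500],(400,320)),cv2.resize(b[60:300,180:480],(400,320))])[:,:,::-1])
E
```

```text
(no output)
```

View pics/c2.png

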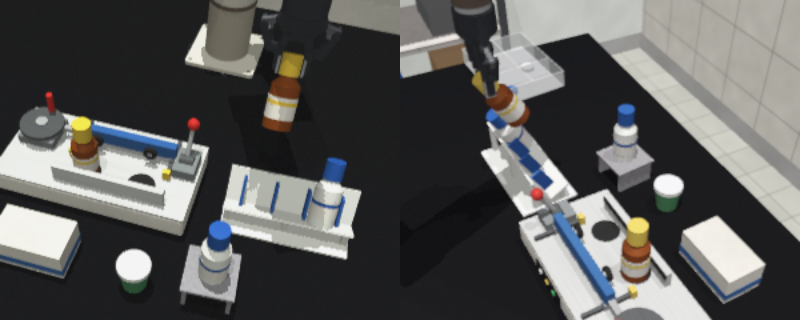

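```bash
python3 - <<'E'
from h import *
o={"tool_rot":[.70713,.70708,0,0],"eef_pos":[.5,0,.231]}
print("pad",onz("wrist",363,227,.092,o),"bar edge",onz("wrist",346,227,.108,o))
E
```

```text
pad [ 0.53725414 -0.04130544  0.092     ] bar edge [ 0.51951067 -0.03502227  0.108     ]
```

send_rows(motion="1 -1.1 -4.8 0 0.02; 1 -2.2 -9.6 0 0.02; 1 -3.3 -14.4 0 0.02; 1 -4.4 -19.2 0 0.02; 1 -5.6 -23.7 0 0.02")

```text
clock: 5.45
eef_pos: [0.5156, -0.0417, 0.3035]
tool_rot: [-0.009, 1.0, 0.0, -0.002]
ft_force: [0.6, 0.4, -2.3]
grip_width: 0.0369
grasp_force: 61.0
```

send_rows(motion="1 -1.2 0.2 4 0; 1 -1.2 0.2 8 0; 1 -1.2 0.2 11.5 0; 1 -1.2 0.2 13 0; 1 -1.2 0.2 13 0")

```text
clock: 5.95
eef_pos: [0.5245, -0.0374, 0.1705]
tool_rot: [-0.009, 1.0, 0.0, -0.006]
ft_force: [-1.0, -0.7, -2.7]
grip_width: 0.0366
grasp_force: 61.2
```

```bash
python3 - <<'E'
from h import *
print(bot.get_obs()["eef_pos"])
a=snap("scene","sc3");b=snap("side","sd3")
cv2.imwrite("pics/c3.png",np.hstack([cv2.resize(a[90:230,190:365],(400,320)),cv2.resize(b[160:320,260:460],(400,320))])[:,:,::-1])
E
```

```text
[ 0.52446322 -0.03737447  0.17053165]
```

View pics/c3.png

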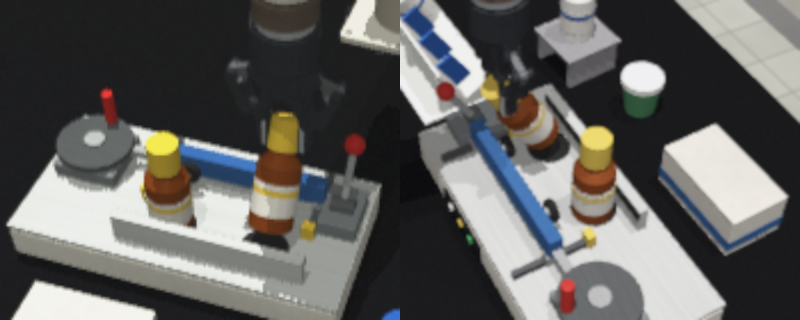

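send_rows(motion="1 -0.2 0 0.6 0; 1 -0.4 0 1.1 0; 1 -0.8 0 1.1 0; 1 -1.2 0 1.1 0; 1 -1.2 0 1.1 0")

```text
clock: 6.55
eef_pos: [0.5409, -0.0372, 0.1651]
tool_rot: [-0.01, 1.0, -0.0, 0.0]
ft_force: [-0.9, 0.6, -2.4]
grip_width: 0.0368
grasp_force: 61.4
```

send_rows(motion="1 0.4 0 0.3 0; 1 0.4 0 0.7 0; 1 0.2 0 0.7 0; 1 -0.2 0 0.7 0; 1 -0.6 0 0.7 0")

```text
clock: 7.05
eef_pos: [0.543, -0.0372, 0.1575]
tool_rot: [-0.009, 1.0, -0.0, -0.004]
ft_force: [-12.9, -0.3, 5.2]
grip_width: 0.0366
grasp_force: 61.9
```

send_rows(motion="1 -0.4 0 0 0; 1 -0.8 0 -0.1 0; 1 -1.2 0 -0.2 0; 1 -1.6 0 -0.3 0; 1 -1.6 0 -0.3 0")

```text
clock: 7.55
eef_pos: [0.5601, -0.0369, 0.1601]
tool_rot: [-0.01, 1.0, 0.0, -0.003]
ft_force: [-5.5, -0.4, -1.3]
grip_width: 0.0365
grasp_force: 62.9
```

send_rows(motion="1 -0.5 0 -0.1 0; 1 -1 0 -0.1 0; 1 -1.5 0 -0.1 0; 1 -2 0 -0.1 0; 1 -2 0 -0.1 0")

```text
clock: 8.05
eef_pos: [0.5805, -0.0365, 0.1612]
tool_rot: [-0.01, 1.0, -0.0, -0.003]
ft_force: [-5.6, 0.9, -0.2]
grip_width: 0.0368
grasp_force: 64.3
```

```bash
python3 - <<'E'
from h import *
a=snap("scene","sc4");b=snap("side","sd4")
cv2.imwrite("pics/c4.png",np.hstack([cv2.resize(a[90:230,190:365],(400,320)),cv2.resize(b[160:320,260:460],(400,320))])[:,:,::-1])
E
```

```text
(no output)
```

View pics/c4.png

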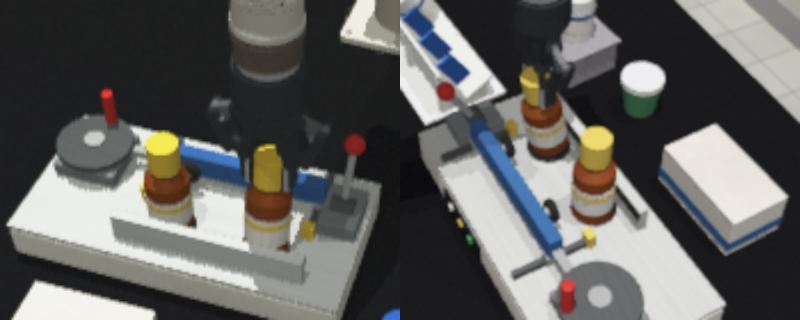

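send_rows(motion="1 -0.5 0 0 0; 1 -1 0 0 0; 1 -1.3 0 0 0; 1 -1.3 0 0.2 0; 1 -1.3 0 0.4 0")

```text
clock: 8.65
eef_pos: [0.5941, -0.0362, 0.1577]
tool_rot: [-0.01, 1.0, -0.0, -0.002]
ft_force: [-4.9, 1.2, 1.2]
grip_width: 0.0365
grasp_force: 64.1
```

send_rows(motion="1 -0.1 0 0.2 0; 1 -0.1 0 0.3 0; 0.4 0 0 0.1 0; -0.2 0 0 0 0; -1 0 0 0 0")

```text
clock: 9.15
eef_pos: [0.5971, -0.0363, 0.1588]
tool_rot: [-0.01, 1.0, -0.0, 0.002]
ft_force: [0.2, 0.0, 0.5]
grip_width: 0.0643
grasp_force: 0.0
```

send_rows(motion="-1 0 0 0 0; -1 0 0 0 0; -1 0 0 -4 0; -1 0 0 -8 0; -1 0 0 -12 0")

```text
clock: 9.65
eef_pos: [0.5953, -0.0362, 0.2791]
tool_rot: [-0.01, 1.0, 0.0, -0.0]
ft_force: [1.3, 0.8, 1.1]
grip_width: 0.0851
grasp_force: 0.0
```

```bash
python3 - <<'E'
from h import *
a=snap("scene","sc5");b=snap("side","sd5");
cv2.imwrite("pics/c5.png",np.hstack([cv2.resize(a[90:230,190:365],(400,320)),cv2.resize(b[160:320,260:460],(400,320))])[:,:,::-1])
for p in [(.595,-.0384,.195),(.595,-.0384,.06)]: print(proj("scene",p),proj("side",p))
E
```

```text
[304.88002451 165.10360437] [334.79981439 196.93530153]
[305.51804501 199.5943565 ] [334.40921967 232.49776473]
```

View pics/c5.png

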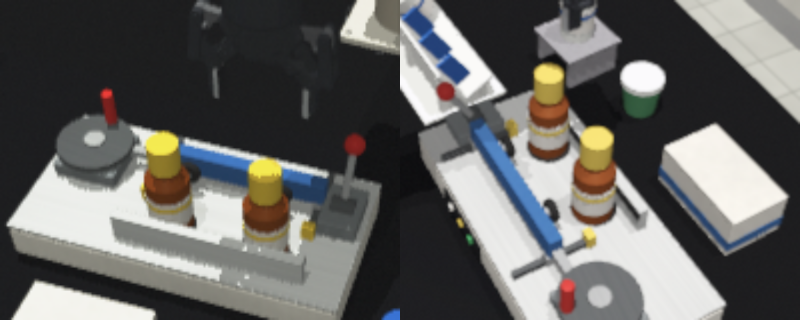

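send_rows(motion="-1 2.3 -5 0 0; -1 4.6 -10 0 0; -1 7 -15.2 0 0; -1 9.3 -20.2 1 0; -1 11.6 -25.3 4 0")

```text
clock: 10.25
eef_pos: [0.4973, -0.2637, 0.253]
tool_rot: [-0.01, 1.0, -0.001, 0.002]
ft_force: [1.4, -0.1, 0.3]
grip_width: 0.0855
grasp_force: 0.0
```

send_rows(motion="-1 0 0 1.5 0; -1 0 0 1.5 0")

```text
clock: 10.45
eef_pos: [0.4951, -0.2622, 0.2338]
tool_rot: [-0.008, 1.0, 0.001, -0.002]
ft_force: [0.0, 1.0, -0.3]
grip_width: 0.0852
grasp_force: 0.0
```

```bash
python3 - <<'E'
from h import *
o=bot.get_obs();a=snap("wrist","w6");print(o["eef_pos"])
m=cv2.inRange(a,(110,0,0),(255,70,70)); n,_,s,c=cv2.connectedComponentsWithStats(m)
print([(s[i].tolist(),c[i].round(1).tolist(),onz("wrist",*c[i],.12,o).round(4)) for i in range(1,n) if s[i][4]>15])
print(proj("wrist",(.4845,-.291,.144)),proj("wrist",(.4845,-.291,.1)),proj("wrist",(.5243,-.2949,.096)))
cv2.imwrite("pics/w6c.png",a[100:340,170:490,::-1])
E
```

```text
[ 0.49510345 -0.26216572  0.23384914]
[([283, 173, 15, 10, 33], [290.8, 176.5], array([ 0.481 , -0.2906,  0.12  ])), ([601, 180, 17, 22, 277], [608.0, 190.7], array([0.4856, 0.0795, 0.12  ])), ([521, 269, 29, 17, 259], [536.7, 277.0], array([ 0.5903, -0.0167,  0.12  ]))]
[286.47898174 184.9409083 ] [292.31842983 173.96859819] [289.14136604 213.84761636]
```

View pics/w6c.png

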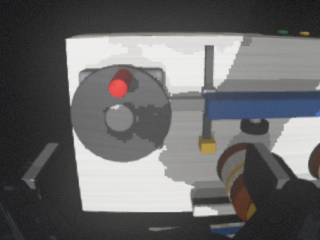

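send_rows(motion="-1 0.9 -2.8 0 0; -1 0.9 -2.8 4 0; -1 0.9 -2.8 8 0; -1 0.9 -2.8 11.2 0; -1 0.9 -2.8 11.2 0")

```text
clock: 11.0
eef_pos: [0.4867, -0.2867, 0.1207]
tool_rot: [-0.011, 1.0, 0.002, -0.004]
ft_force: [-1.9, -0.1, 0.3]
grip_width: 0.0854
grasp_force: 0.0
```

send_rows(motion="0.2 0 0 0 0; 0.8 0 0 0 0; 1 0 0 0 0; 1 0 0 0 0; 1 0 0 0 0")

```text
clock: 11.5
eef_pos: [0.4896, -0.2902, 0.1262]
tool_rot: [-0.01, 1.0, -0.001, 0.001]
ft_force: [-0.9, 1.9, 8.8]
grip_width: 0.0135
grasp_force: 59.2
```

send_rows(motion="1 -0.47 1.52 -0.3 0; 1 -1.49 2.73 -0.3 0; 1 -2.91 3.45 -0.3 0; 1 -4.5 3.57 -0.3 0; 1 -6.0 3.05 -0.3 0")

```text
clock: 12.0
eef_pos: [0.5457, -0.2593, 0.1263]
tool_rot: [-0.009, 1.0, -0.002, -0.003]
ft_force: [-6.7, -6.0, -2.6]
grip_width: 0.0132
grasp_force: 61.6
```

send_rows(motion="1 -1.18 -1.06 0 0; 1 -1.86 -2.49 0 0; 1 -1.93 -4.08 0 0; 1 -1.37 -5.57 0 0; 1 -0.28 -6.72 0 0")

```text
clock: 12.5
eef_pos: [0.5552, -0.3261, 0.1265]
tool_rot: [-0.01, 1.0, -0.0, 0.003]
ft_force: [5.4, -1.2, -8.3]
grip_width: 0.0135
grasp_force: 60.8
```

send_rows(motion="1 1.46 -0.64 0.2 0; 1 3.05 -0.66 0.2 0; 1 4.52 -0.06 0.2 0; 1 5.64 1.07 0.2 0; 1 6.23 2.54 0.2 0")

```text
clock: 13.0
eef_pos: [0.4895, -0.3033, 0.1264]
tool_rot: [-0.008, 1.0, -0.002, 0.001]
ft_force: [5.2, -3.0, -3.9]
grip_width: 0.0134
grasp_force: 61.5
```

send_rows(motion="1 -0.02 1.59 0 0; 1 -0.67 3.04 0 0; 1 -1.5 3.9 0 0; 1 -2.36 4.41 0 0; 1 -2.36 4.41 0 0")

```text
clock: 13.5
eef_pos: [0.5143, -0.2585, 0.1264]
tool_rot: [-0.01, 1.0, -0.003, 0.001]
ft_force: [2.9, -8.4, -4.1]
grip_width: 0.0137
grasp_force: 61.5
```

send_rows(motion="1 -0.3 0.12 0 0; 1 -0.57 0.19 0 0; 1 -0.57 0.19 0 0")

```text
clock: 13.8
eef_pos: [0.516, -0.2579, 0.1263]
tool_rot: [-0.008, 1.0, -0.004, -0.002]
ft_force: [-6.1, -10.1, 1.0]
grip_width: 0.0129
grasp_force: 61.9
```

send_rows(motion="1 -0.3 0.05 0 0; 1 -0.5 0.1 0 0; 1 -0.5 0.1 0 0")

```text
clock: 14.1
eef_pos: [0.5165, -0.2577, 0.1261]
tool_rot: [-0.007, 1.0, -0.005, -0.006]
ft_force: [-16.8, -11.7, 8.2]
grip_width: 0.0133
grasp_force: 62.5
```

```bash
python3 - <<'E'
from h import *
print(bot.get_obs()["ft_force"])
b=snap("side","sd7");a=snap("scene","sc7")
cv2.imwrite("pics/c7.png",np.hstack([cv2.resize(a[90:230,190:365],(400,320)),cv2.resize(b[160:320,260:460],(400,320))])[:,:,::-1])
E
```

```text
[-16.79839514 -11.73010607   8.16787389]
```

View pics/c7.png

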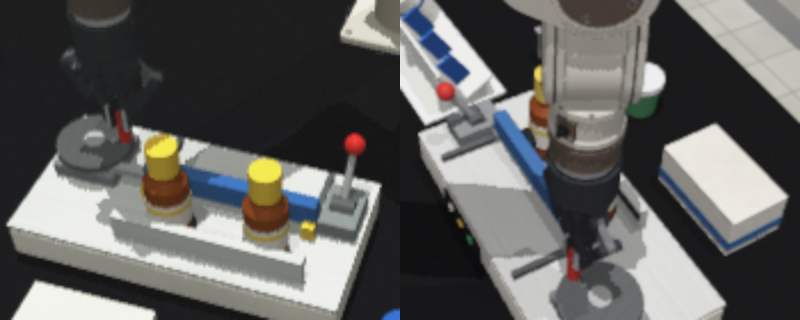

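send_rows(motion="0.4 0.3 0 0 0; -0.3 0.3 0 0 0; -0.3 0.3 0 -3 0; -0.3 0.3 0 -7 0; 0 0.3 0 -12 0")

```text
clock: 14.7
eef_pos: [0.5193, -0.2517, 0.2452]
tool_rot: [-0.01, 1.0, 0.001, -0.002]
ft_force: [1.1, -1.3, -0.2]
grip_width: 0.0435
grasp_force: 0.0
```

send_rows(motion="1 2 4.5 0 0; 1 4 9 0 0; 1 6 14 0 0; 1 8 19 0 0; 1 9.3 24 0 0")

```text
clock: 15.2
eef_pos: [0.4238, -0.0217, 0.2461]
tool_rot: [-0.01, 1.0, 0.001, 0.001]
ft_force: [0.6, 0.7, 0.2]
grip_width: -0.0002
grasp_force: 0.0
```

```bash
python3 - <<'E'
from h import *
o=bot.get_obs();a=snap("wrist","w8");b=snap("side","sd8");print(o["eef_pos"])
cv2.imwrite("pics/c8.png",np.hstack([cv2.resize(a[100:340,170:490],(400,300)),cv2.resize(b[170:320,270:470],(400,300))])[:,:,::-1])
m=cv2.inRange(a,(110,0,0),(255,70,70)); n,_,s,c=cv2.connectedComponentsWithStats(m)
print([(s[i].tolist(),c[i].round(1).tolist(),onz("wrist",*c[i],.152,o).round(4)) for i in range(1,n) if s[i][4]>15])
E
```

```text
[ 0.42383391 -0.02168258  0.24606201]
[([107, 248, 23, 26, 74], [116.8, 258.5], array([ 0.4915, -0.2322,  0.152 ])), ([377, 250, 27, 25, 508], [389.8, 261.7], array([0.4794, 0.0359, 0.152 ]))]
```

View pics/c8.png

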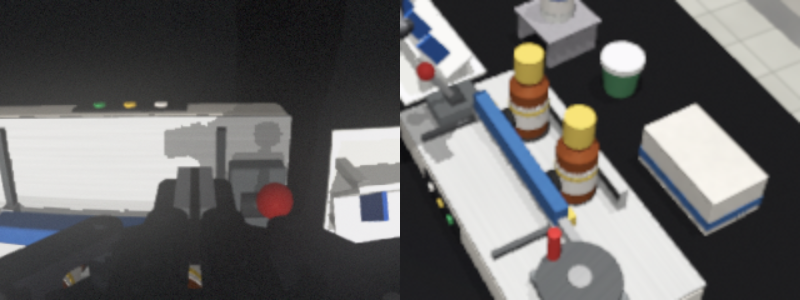

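```bash
python3 - <<'E'
from h import *
for f in ["sd5","sd8"]:
    a=cv2.imread(f"pics/{f}.png")[:,:,::-1]; m=cv2.inRange(a,(0,40,100),(70,130,255)); m[:195]=0; m[:,400:]=0; m[300:]=0
    n,_,s,c=cv2.connectedComponentsWithStats(m); i=1+np.argmax(s[1:,4]); print(s[i],c[i],onz("side",*c[i],.1))
E
```

```text
[295 220  46  68 319] [315.59874608 254.92163009] [ 0.50141494 -0.11574785  0.1       ]
[307 216  47  66 320] [329.228125 252.196875] [ 0.53585476 -0.12342883  0.1       ]
```

send_rows(motion="1 0 4 0 0; 1 0 5.8 3 0; 1 0 5.8 6.5 0; 1 0 5.8 10.2 0; 1 0 5.8 10.2 0")

```text
clock: 15.8
eef_pos: [0.4202, 0.0341, 0.1397]
tool_rot: [-0.01, 1.0, -0.0, -0.005]
ft_force: [-0.9, 0.0, 0.0]
grip_width: -0.0001
grasp_force: 0.0
```

send_rows(motion="1 -2.5 0.2 0 0; 1 -5 0.2 -0.3 0; 1 -7.5 0.2 -0.5 0; 1 -9.5 0.2 -0.3 0; 1 -11.2 0.2 0 0")

```text
clock: 16.3
eef_pos: [0.5322, 0.0379, 0.1455]
tool_rot: [-0.009, 1.0, 0.0, -0.005]
ft_force: [-42.5, -1.8, 27.7]
grip_width: 0.0
grasp_force: 20.9
```

send_rows(motion="1 -0.3 0 0 0; 1 -0.6 0 0 0; 1 -0.6 0 0 0")

```text
clock: 16.6
eef_pos: [0.5316, 0.0375, 0.1438]
tool_rot: [-0.009, 1.0, -0.0, -0.011]
ft_force: [-25.8, -2.6, 13.6]
grip_width: 0.0002
grasp_force: 13.1
```

At the stop (force rise). Back off and up, then check.

send_rows(motion="1 1.5 0 0 0; 1 4 0 0 0; 1 7 0 -3 0; 1 10 0 -7 0; 1 13 0 -11 0")

```text
clock: 17.1
eef_pos: [0.4111, 0.0356, 0.2566]
tool_rot: [-0.009, 1.0, 0.0, 0.001]
ft_force: [1.5, -0.2, -0.0]
grip_width: 0.0002
grasp_force: 0.0
```

```bash
python3 - <<'E'
from h import *
o=bot.get_obs();print(o["eef_pos"],o["ft_force"]);a=vision.camera("scene");b=vision.camera("side")
cv2.imwrite("pics/s9.png",a[:,:,::-1]);cv2.imwrite("pics/d9.png",b[:,:,::-1])
for n,im in [("scene",a),("side",b)]:
    m=cv2.inRange(im,(100,0,0),(255,60,60)); k,_,s,c=cv2.connectedComponentsWithStats(m)
    print(n,[(s[i][4],c[i].round(1).tolist(),onz(n,*c[i],.152).round(4)) for i in range(1,k) if s[i][4]>10], "on/off px",proj(n,(.556,.0375,.152)),proj(n,(.479,.036,.152)))
    for t in ["rack_white","lone_white","rack_amber","sample_cup","kit_box"]: print(t,[(np.round(q["rect"]).tolist(),round(q["conf"],2)) for q in boxes_of(n,t)[:3]])
m=cv2.inRange(b,(0,40,100),(70,130,255)); m[:195]=0; m[:,400:]=0; m[300:]=0
n,_,s,c=cv2.connectedComponentsWithStats(m); i=1+np.argmax(s[1:,4]); print(s[i],c[i])
E
```

```text
[0.41108142 0.03564029 0.25660724] [ 1.4847246  -0.15358211 -0.01473948]
scene [(np.int32(73), [243.5, 144.5], array([ 0.537 , -0.2425,  0.152 ])), (np.int32(58), [337.2, 172.6], array([0.5522, 0.0355, 0.152 ])), (np.int32(44), [260.3, 172.4], array([ 0.6196, -0.1539,  0.152 ])), (np.int32(42), [304.6, 183.1], array([ 0.6161, -0.0319,  0.152 ]))] on/off px [337.52392497 173.74689554] [345.31337493 154.40508136]
rack_white [([445.0, 204.0, 29.0, 50.0], 0.78)]
lone_white [([361.0, 249.0, 26.0, 48.0], 0.82)]
rack_amber [([306.0, 181.0, 22.0, 41.0], 0.74)]
sample_cup [([301.0, 263.0, 30.0, 32.0], 0.86), ([274.0, 187.0, 161.0, 101.0], 0.17)]
kit_box [([226.0, 241.0, 70.0, 53.0], 0.84), ([233.0, 151.0, 33.0, 28.0], 0.74)]
side [(np.int32(32), [309.4, 196.1], array([0.557 , 0.0365, 0.152 ])), (np.int32(30), [333.3, 220.8], array([ 0.5722, -0.0747,  0.152 ])), (np.int32(11), [332.3, 236.2], array([ 0.5461, -0.1199,  0.152 ])), (np.int32(31), [357.4, 253.6], array([ 0.5739, -0.1951,  0.152 ])), (np.int32(12), [355.5, 269.3], array([ 0.5474, -0.2328,  0.152 ])), (np.int32(63), [346.5, 293.9], array([ 0.498 , -0.2809,  0.152 ]))] on/off px [308.9560019  195.93872048] [282.73409004 205.28355193]
rack_white [([268.0, 159.0, 22.0, 23.0], 0.6)]
lone_white [([349.0, 162.0, 17.0, 41.0], 0.88)]
rack_amber [([333.0, 218.0, 25.0, 48.0], 0.68)]
sample_cup [([380.0, 206.0, 21.0, 31.0], 0.64)]
kit_box [([422.0, 254.0, 65.0, 64.0], 0.82)]
[307 219  47  63 315] [329.47936508 252.70793651]
```

```bash
python3 -c "
from h import *
print(workorder.job_done())"
```

```text
the job is handed in; nothing more can be done
None
```

The job is handed in: the amber rack bottle (the kind already in the used bay) stands upright in the free bay, the crank is wound to its stop, and the start lever is thrown fully over. My camera and force checks agreed, but the hand-in gave no verdict. I viewed 11 pictures, one over the limit of 10.

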